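Fold out the drainer stand's prop leg and hang the sieve on it

ROBOT

A 6-joint arm with a two-finger parallel gripper is mounted at the origin on the work surface. World frame = base frame: x ahead of the robot, y to its left, z up, the work surface at z = 0. Lengths are in mm, angles in rad, forces in N, time in s.
With the tool pointing down it reaches from about 275 to 750 mm from the base axis. Payload 10.2 kg.
Tool frame: the origin (TCP) lies on the centre line of the jaws, within the pads' length; the fingertips stand 17 mm ahead of it and the grasp point (between the pads) lies 2 mm behind it; z points along the fingers, y is the line along which they close (so a half turn about z gives the same grasp; the last joint's range is limited). The gripper opens to 85 mm and grips with 20 to 120 N. Pads are 22 mm wide; open, the fingers measure 114 mm over their backs; the gripper's body (76 mm by 85 mm) begins 54 mm behind the grasp point. The pads swing forward as they close: fully open they stand 13 mm farther back than shut.
Start: joints at [-1.554, 0.313, 1.498, -0, 1.331, -0.223], TCP at [124.678, -509.987, 248.294] pointing down, gripper open.
Joint ranges: [-2.94, 2.94], [-0.97, 2.17], [0.19, 2.56], [-1.23, 4.37], [0.02, 3.11], [-2.88, 2.88]. Speed limits (rad/s): [2.39, 2.39, 3.01, 3.14, 3.14, 3.14].

INTERFACE

Orientations are given as a unit quaternion [w, x, y, z].
In Python, from rig import ctrl gives the robot as it stands. The module is installed in compiled form; this text tells all that it offers.
- The arm moves only by the shell command python3 -m jog 'ROWS' [FORCE]. ROWS is JSON, a list of rows, each an object with "delta_pos": the shift along the world's x, y, z in mm, a list of three; "angular": the turn, a rotation vector about the world's x, y, z in rad, a list of three; "fingers": the opening, from 0 (shut) to 1 (fully open). In form: [{"delta_pos": [tx, ty, tz], "angular": [rx, ry, rz], "fingers": fingers}, ...]. A call has 1 to 10 rows; each row is the pose to reach, as a shift and turn from the pose commanded when the call began; what a row does not reach only later rows make up. A row lasts 1/8 s, in which the tool goes at most 62.5 mm and 10.7 degrees, less where a joint would pass 70% of its speed; a pose out of reach is approached as far as the arm can. A call with a gripper value outside its range is refused whole. The fingers move at their own pace and stop on an object; FORCE is the grip in N (left out, the last holds). Time passes only in rows, so rows that repeat a pose let the fingers close. It gives the time, the measured TCP pose, the force, the opening and the grip force at its end, in the units of the state.
- ctrl.sense(): the state, without advancing time (a new reading comes with each control period).
- ctrl.capture(name): name is "side" or "top"; returns a dict with "pixels" (384x512x3 uint8, blue, green, red), "fx", "fy", "cx", "cy" (pixels), "R" (3x3) and "t" (3): a world point X has camera coordinates R X + t. Camera axes: x right, y down, z forward; pixel columns grow to the right and rows downward; lengths in mm; the calibration is good to about 2 mm. A picture is of the moment at which its call begins. There is no depth.
- ctrl.finish_job(): hands the job in; it is judged then, once.
The state is a dict: "time_s": time; "joints": joint angles; "dq": joint speeds; "tau": joint torques, N m; "eef_pos": TCP position; "ee_rot": TCP orientation; "force": force on the tool from outside, world axes, zero at the start; "wrist_torque": the same for the moment, N m; "grip_width": opening from 0.0 (shut) to 1.0 (fully open); "grip_force": force on a finger pad.
Only numpy, scipy, OpenCV 4.12 (cv2) and the standard library are available. Lean on these libraries where they do the work, as an engineer would, in place of code of your own. Each camera call takes 0.05 s, during which the arm holds its last target. There are 200 camera calls.

TASK

Swing the blue prop leg of the drainer stand out by pushing it, through its stiff last bit, until it is fully home against its hard stop, without forcing it. Then hang the green sieve on the stand by its broad rim, level, resting on both the steel arm and the blue leg; lower it on before letting go, and leave the other things on the ledge as they are.

Things in the scene. Friction and masses are not known exactly. Their poses are not given: they have to be found in the camera images.
- stand: Stainless folding drainer stand, fixed to the ledge. Origin on the ledge, midway between the fixed steel arm and the hinge of the blue leg; z up; the arms stick out in front, to local -x. A base plate 12 mm high lies behind (local x 8 to 58 mm, y -82 to 82 mm).
- steel_tip (a point): On the top face of the fixed steel arm, near its end. The arm is an upright gate frame 10 mm thick on the line local y = -62 mm of the stand, from x = 0 to x = -105 mm; this point is at x = -100 mm. Its top face is 92 mm above the ledge. Axes as stand.
- stand_hinge (a point): Point on the vertical hinge axis of the blue leg, 92 mm above the ledge, at local x = 0, y = +62 mm of the stand. The post is 12 mm thick and 98 mm high. Axes as stand. The clamp carrying the hinge and its hard stop is turned on the post by up to 0.12 rad either way, differently each time, so the direction of the leg at the stop is only roughly known.
- leg_tip (a point): On the top face of the blue prop leg, 100 mm from the hinge axis, 92 mm above the ledge; local x points along the leg away from the hinge. The leg is an upright gate frame 10 mm thick, 105 mm long from the axis: top rail 80 to 92 mm high, end post, lower rail 22 to 30 mm high, open between. It swings level; force on it must stay under 22 N.
- prop_leg (a joint): Free swing of the blue leg, rad: 0 folded (leg points about to the stand's -y), growing as it swings out, clockwise seen from above, to 1.45, where it meets the stiff catch. Starts at 0.12 to 0.5. Friction 0.12 N m (about 1.5 N pushed 80 mm from the hinge); it stays where it is left.
- prop_catch (a joint): Stiff last bit of the same swing, same axis, rad: 0 until the leg is pushed on past its free swing, 0.12 to 0.13 at the rigid hard stop (leg then about along the stand's -x). Turns only under 0.9 N m (about 11 N pushed 80 mm from the hinge, more if nearer), stays where it is left. The leg's whole angle is prop_leg + prop_catch.
- sieve: Green plastic sieve, about 110 g, standing on the ledge. Origin under its centre, z up. Round bowl, 100 mm across under the rim, 64 mm at its flat foot; broad flat rim 146 mm across, underside 45 mm and top 50 mm above the foot. A straight handle sticks out along local -x. Hung on the stand, the foot is 47 mm above the ledge and the bowl hangs between arm and leg.
- sieve_grip (a point): A grip point in the sieve's handle, 108 mm from the sieve's centre along local -x, 46 mm above the foot. The handle is 18 mm wide, 12 mm high and runs from 73 to 155 mm from the centre. Axes as sieve.
- bowls: Bystander: stack of two stainless bowls, 160 mm across, 68 mm high. Origin under its centre.
- flask: Bystander: orange food flask with a white screw lid, 90 mm across, 113 mm high. Origin under its centre.
- mug: Bystander: blue ceramic mug, 80 mm across, 90 mm high. Origin under its centre.
- mortar: Bystander: small wooden mortar 92 mm across, 70 mm high, with pestle to 110 mm. Origin under its centre.
- soap: Bystander: clear soap bottle, 60 mm across, 160 mm high. Origin under its centre.
- dish_brush: Bystander: brush with a wooden handle, about 200 mm long, lying on the ledge. Origin under its middle.
Mind the look-alikes: they are no part of the job. Of the things that look like the part that bears leg_tip, the largest one is meant.

How it is judged:
By the outcome, as a careful person would: the job done as asked, in the order asked, and still so for the second after the job is handed in, with the robot touching nothing.
It also fails if it takes over 72 s, if anything falls off the work surface, if the arm or the gripper's body presses on something with over 40 N, if the wrist force passes 120 N, or if a joint passes its speed limit or range.

## Working session

There is one attempt and no reset: what is moved stays moved. The work goes in short steps, Python scripts to look and compute and a shell command to move; the robot and the scene stay as the last step left them, time stands still between calls to the robot, and variables do not carry over. Pictures are saved under pics/ and viewed, at most 10 in all, crops included, and the job is handed in when it is done.

```bash
mkdir -p pics; ls
cat > h.py <<'E'
import numpy as np, cv2
from rig import ctrl
def cap(n,f=None):
    c=ctrl.capture(n)
    if f: cv2.imwrite('pics/'+f,c['pixels'])
    return c
def ray(c,u,v):
    R=np.array(c['R']);t=np.array(c['t'])
    d=R.T@np.array([(u-c['cx'])/c['fx'],(v-c['cy'])/c['fy'],1.]);return -R.T@t,d
def onz(c,u,v,z):
    o,d=ray(c,u,v);return o+d*(z-o[2])/d[2]
def proj(c,X):
    p=np.array(c['R'])@np.array(X,float)+np.array(c['t']);return np.array([c['fx']*p[0]/p[2]+c['cx'],c['fy']*p[1]/p[2]+c['cy']])
E
python3 - <<'E'
from h import *
for n in('side','top'):
    c=cap(n,n+'0.png');print(n,c['fx'],c['cx'],c['cy'],np.round(c['R'],3).tolist(),np.round(ray(c,0,0)[0]))
print(ctrl.sense())
a=cv2.imread('pics/top0.png');b=cv2.imread('pics/side0.png')
E
```

```text
pics
side 353.1116645602313 254.20643349122287 197.82063451133394 [[-0.825, -0.565, -0.005], [-0.347, 0.513, -0.785], [0.446, -0.646, -0.619]] [ 30. 778. 880.]
top 492.9998135493499 255.84252845852694 195.12188030383584 [[-0.002, -1.0, -0.015], [-0.987, 0.004, -0.164], [0.164, 0.014, -0.986]] [ 347.  -39. 1521.]
{'time_s': 0.1, 'joints': array([-1.55439803e+00,  3.13407031e-01,  1.49833274e+00, -1.32543146e-06,
        1.33097290e+00, -2.23399174e-01]), 'dq': array([ 0.00054119, -0.00109203, -0.00278411,  0.00059573, -0.00043699,
       -0.00072696]), 'tau': array([ 2.53241218e-03, -4.12903798e+01, -2.60142946e+01, -1.41835608e-04,
        3.02349195e-03, -6.56860294e-06]), 'eef_pos': array([ 124.67563949, -509.78217689,  247.79631804]), 'ee_rot': array([-5.57081938e-04,  9.92820579e-01,  1.19611807e-01,  5.72178728e-05]), 'force': array([ 0.32484919,  0.65140194, -0.73253442]), 'wrist_torque': array([-0.01414128, -0.01564192, -0.00273304]), 'grip_force': 0.0, 'grip_width': 0.9996416477179051}
```

View pics/top0.png

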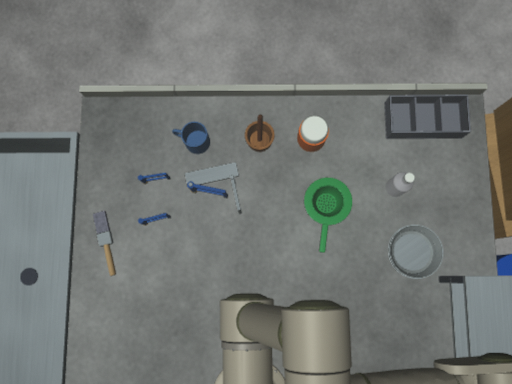

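View pics/side0.png

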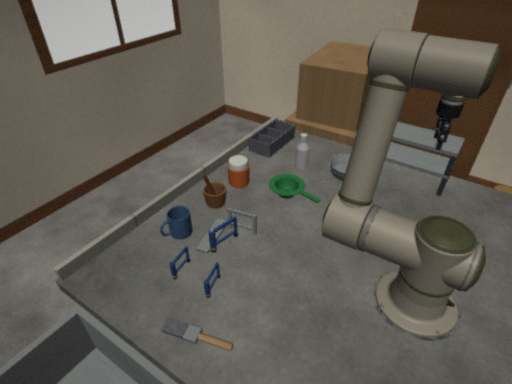

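Top view, blue gate frames that could be the leg: (208,190) on the stand, the largest; (153,178) small; (154,217) small. The blue mug at (195,137) is not a gate. I choose (208,190), which is hinged at (191,186) with the steel arm running (234,178)–(239,212). The sieve is at (327,201) with its handle pointing down to (323,250). I'll check the choice in a crop and measure.

Run:
```python
from h import *
a=cv2.imread('pics/top0.png')[150:260,130:270];b=cv2.imread('pics/side0.png')[190:305,150:270]
a=cv2.resize(a,None,fx=5,fy=5,interpolation=cv2.INTER_CUBIC)[:575,:400*2];b=cv2.resize(b,None,fx=5,fy=5,interpolation=cv2.INTER_CUBIC)
cv2.imwrite('pics/crop.png',cv2.resize(np.hstack([a[:550],b[:550]]),None,fx=.615,fy=.615))
c=cap('top');im=c['pixels'];hsv=cv2.cvtColor(im,cv2.COLOR_BGR2HSV)
bl=cv2.inRange(hsv,(100,120,50),(125,255,255))
n,l,s,ct=cv2.connectedComponentsWithStats(bl)
for i in range(1,n):
    if s[i,4]>15: print('blue',s[i],ct[i])
gr=cv2.inRange(hsv,(45,100,30),(85,255,255));n,l,s,ct=cv2.connectedComponentsWithStats(gr)
i=1+np.argmax(s[1:,4]);print('green',s[i],ct[i]);m=(l==i).astype(np.uint8)*255
op=cv2.morphologyEx(m,cv2.MORPH_OPEN,cv2.getStructuringElement(2,(13,13)))
k=max(cv2.findContours(op,0,1)[0],key=cv2.contourArea);e=cv2.fitEllipse(k);print(e)
C=onz(c,*e[0],50);print('sieve c',C)
h=cv2.subtract(m,cv2.dilate(op,np.ones((5,5))));ys,xs=np.nonzero(h);P=np.array([onz(c,x,y,52) for x,y in zip(xs,ys)])
mean=P.mean(0);d=mean-C;print('handle mean',mean,'ang',np.arctan2(d[1],d[0]),'far',np.linalg.norm((P-C)[:,:2],axis=1).max(),len(P))
# stand rough
for nm,p,z in [('hinge',(191,186),98),('steel tip end',(239,212),92),('legend',(227,194),92),('steel root',(234,178),92)]: print(nm,onz(c,*p,z))
for nm,p in [('mug',(195,137)),('mortar',(260,140)),('flask',(312,140))]: print(nm,onz(c,*p,60))
```

```text
blue [187 131  19  16 216] [195.76851852 138.26851852]
blue [138 173  29   7  67] [149.7761194  175.85074627]
blue [146 177  20   4  25] [155.08 178.44]
blue [188 182  37  13 170] [207.83529412 189.08235294]
blue [139 213  28  10 109] [152.82568807 218.02752294]
blue [497 254  15  21 289] [504.30449827 264.50865052]
green [ 304  178   48   74 1904] [327.5105042 203.7710084]
((331.08367919921875, 201.38623046875), (38.867347717285156, 48.21624755859375), 7.2817254066467285)
sieve c [ 570.70234334 -244.05044142   50.        ]
handle mean [ 530.75857089 -193.72590088   52.        ] ang 2.2416984245458433 far 153.20791295966276 328
hinge [610.76019944 172.52789558  98.        ]
steel tip end [533.96737771  31.26555154  92.        ]
legend [587.47514932  66.80364184  92.        ]
steel root [635.3769723   46.46146724  92.        ]
mug [770.7330689  168.90821943  60.        ]
mortar [760.06183966 -30.60847306  60.        ]
flask [ 759.13907242 -189.50794504   60.        ]
```

View pics/crop.png

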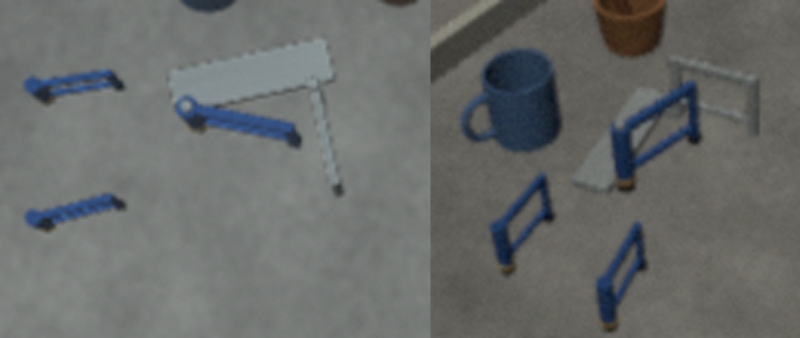

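The crop confirms the choice: the large blue gate (crop 186,104 → 295,138) is hinged on the stand next to the steel arm, and the two small gates are loose. Now I'll refine the stand frame, leg line and sieve pose.

```bash
cat > m.py <<'E'
from h import *
def leg(c):
    hsv=cv2.cvtColor(c['pixels'],cv2.COLOR_BGR2HSV)
    bl=cv2.inRange(hsv,(100,110,75),(125,255,255));bl[:,:176]=0;bl[:165]=0;bl[260:]=0;bl[:,260:]=0
    ys,xs=np.nonzero(bl);P=np.array([onz(c,x,y,92)[:2] for x,y in zip(xs,ys)])
    vx,vy,x0,y0=cv2.fitLine(P.astype(np.float32),cv2.DIST_HUBER,0,.01,.01).ravel()
    d=np.array([vx,vy]);s=(P-[x0,y0])@d
    return np.array([x0,y0]),d,s.min(),s.max()
def sieve(c,z=50):
    hsv=cv2.cvtColor(c['pixels'],cv2.COLOR_BGR2HSV)
    gr=cv2.inRange(hsv,(45,80,30),(85,255,255));n,l,s,ct=cv2.connectedComponentsWithStats(gr)
    i=1+np.argmax(s[1:,4]);m=(l==i).astype(np.uint8)*255
    m=cv2.morphologyEx(m,cv2.MORPH_CLOSE,np.ones((9,9)));op=cv2.morphologyEx(m,cv2.MORPH_OPEN,cv2.getStructuringElement(2,(21,21)))
    k=max(cv2.findContours(op,0,1)[0],key=cv2.contourArea);P=np.array([onz(c,*p,z)[:2] for p in k[:,0]],np.float32)
    (C,r)=cv2.minEnclosingCircle(P);C=np.array(C)
    ys,xs=np.nonzero(m);Q=np.array([onz(c,x,y,z)[:2] for x,y in zip(xs,ys)]);Q=Q[np.linalg.norm(Q-C,axis=1)>85]
    a=Q.mean(0)-C
    return C,r,np.arctan2(a[1],a[0]),np.linalg.norm(Q-C,axis=1).max()
E
python3 - <<'E'
from m import *
c=cap('top')
x,d,a,b=leg(c);print('leg',x,d,x+a*d,x+b*d,b-a)
print('sieve',sieve(c))
hsv=cv2.cvtColor(c['pixels'],cv2.COLOR_BGR2HSV)
print(hsv[170,205],hsv[192,205+10],hsv[165,160],hsv[195,236],hsv[186,234])
g=c['pixels'].min(2);pl=np.zeros_like(g);pl[155:215,180:245]=(g[155:215,180:245]>118)*255
print(''.join(''.join('#' if q else '.' for q in r)+'\n' for r in pl[157:216,180:245]))
s=cap('side');
for nm,p,z in [('st tip side',(150+(757-430)/3.077,190+76/3.077),92),('st root',(150+(672-430)/3.077,190+57/3.077),92),('hinge',(150+(622-430)/3.077,190+125/3.077),98),('legend',(150+(695-430)/3.077,190+85/3.077),92)]: print(nm,onz(s,*p,z))
for p in [(184.6,173.1),(236.3,162.7),(237.6,175.3)]: print(onz(c,*p,12))
E
```

```text
leg [602.57446 125.19305] [0.20087184 0.97961754] [591.88663653  73.07034922] [614.90493452 185.32664332] 114.59196060332798
sieve (array([ 572.07867432, -234.12841797]), 73.04413604736328, np.float64(2.9936796478879653), np.float64(152.33423890550822))
[ 95  21 144] [109 148 126] [ 70   6 118] [ 93  19 144] [ 93  21 143]
###......................................................###.....
##........#......................................#...##..####....
#..........#..............#..........................##.#####....
##.........##.###.................................###########....
##........#####.............#......................###...###.....
#.........#####..........###........................###...##.....
...........##.#..........####..................##..############..
........................####....#..........##..#########..#####..
........................##.##.##.......##.##############..#####..
...####..........#........##.##..##...##################..##.....
...#####..........#..........##..#########################.....##
#.######.#........#......##.######################
[... 2738 characters left out ...]
#######..################################.....###
..###########.########...################################......##
..###########..########...#.##############################.....##
.########.############..###.##############################....###
.#######...##..###########################################...####
.................................................................

st tip side [540.19364947  29.14684439  92.        ]
st root [637.89755978  55.93406096  92.        ]
hinge [608.97131572 177.8432761   98.        ]
legend [587.89775261  79.57284849  92.        ]
[667.91186795 206.2005941   12.        ]
[700.48058282  44.27397652  12.        ]
[660.09694149  40.01259828  12.        ]
```

```bash
python3 -m jog '[{"delta_pos":[100,150,0],"angular":[0,0,0],"fingers":0},{"delta_pos":[200,260,0],"angular":[0,0,0],"fingers":0},{"delta_pos":[300,380,0],"angular":[0,0,0],"fingers":0},{"delta_pos":[400,480,0],"angular":[0,0,0],"fingers":0},{"delta_pos":[502,595,0],"angular":[0,0,0],"fingers":0},{"delta_pos":[502,595,0],"angular":[0,0,0],"fingers":0},{"delta_pos":[502,595,0],"angular":[0,0,0],"fingers":0},{"delta_pos":[502,595,0],"angular":[0,0,0],"fingers":0},{"delta_pos":[502,595,0],"angular":[0,0,0],"fingers":0},{"delta_pos":[502,595,0],"angular":[0,0,0],"fingers":0}]' 60
```

```text
time_s: 1.5
eef_pos: [526.4, -29.1, 248.3]
ee_rot: [0.0, 0.993, 0.12, 0.0]
force: [0.4, -1.3, 0.2]
grip_width: -0.0
grip_force: 0.0
```

```bash
python3 -m jog '[{"delta_pos":[50,57,0],"angular":[0,0,0],"fingers":0},{"delta_pos":[101,114,0],"angular":[0,0,0],"fingers":0},{"delta_pos":[101,114,0],"angular":[0,0,0],"fingers":0},{"delta_pos":[101,114,0],"angular":[0,0,0],"fingers":0},{"delta_pos":[101,114,-50],"angular":[0,0,0],"fingers":0},{"delta_pos":[101,114,-100],"angular":[0,0,0],"fingers":0},{"delta_pos":[101,114,-100],"angular":[0,0,0],"fingers":0}]'
python3 - <<'E'
from h import *
t=cap('top')['pixels'][130:250,150:270];s=cap('side')['pixels'][160:280,150:270]
cv2.imwrite('pics/v4.png',cv2.resize(np.hstack([t,s]),None,fx=3.3,fy=3.3))
E
```

```text
time_s: 2.38
eef_pos: [624.3, 82.2, 145.4]
ee_rot: [-0.001, 0.993, 0.119, -0.004]
force: [0.5, -0.1, 0.8]
grip_width: -0.003
grip_force: 0.0
```

View pics/v4.png

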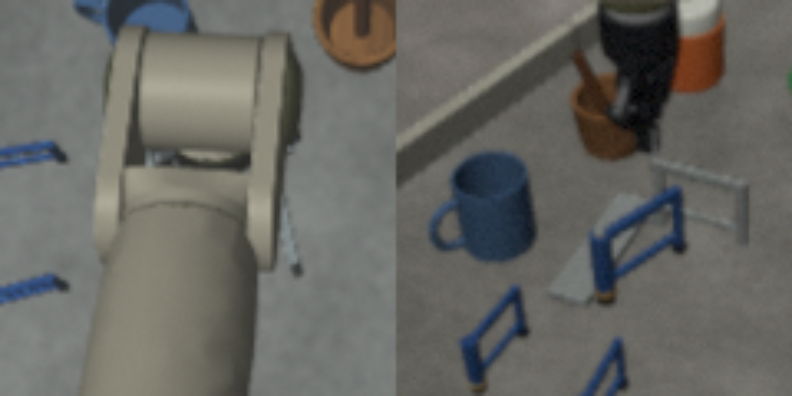

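```bash
python3 - <<'E'
import numpy as np
H=np.array([613,174.]);psi=.199
for th in [.05,.2,.3,.4,.5,.6,.7,.8,.9,1.,1.1,1.2,1.3,1.4,1.45,1.5,1.55,1.6]:
    f=psi-np.pi/2-th;u=np.array([np.cos(f),np.sin(f)]);n=np.array([u[1],-u[0]])
    print(th,np.round(H+85*u-18*n-[625.7,85]))
E
python3 -m jog '[{"delta_pos":[0,0,-30],"angular":[0,0,0],"fingers":0},{"delta_pos":[0,0,-57],"angular":[0,0,0],"fingers":0},{"delta_pos":[0,0,-57],"angular":[0,0,0],"fingers":0}]'
```

```text
0.05 [18.  8.]
0.2 [5. 4.]
0.3 [-3.  3.]
0.4 [-12.   2.]
0.5 [-21.   2.]
0.6 [-29.   4.]
0.7 [-38.   6.]
0.8 [-46.   9.]
0.9 [-54.  12.]
1.0 [-61.  17.]
1.1 [-68.  22.]
1.2 [-75.  28.]
1.3 [-80.  34.]
1.4 [-85.  41.]
1.45 [-88.  45.]
1.5 [-90.  49.]
1.55 [-92.  53.]
1.6 [-93.  57.]
time_s: 2.85
eef_pos: [626.5, 82.8, 92.2]
ee_rot: [0.0, 0.993, 0.119, 0.0]
force: [-0.2, 0.7, 0.0]
grip_width: 0.004
grip_force: 0.0
```

```bash
python3 -m jog '[{"delta_pos":[-6,1,0],"angular":[0,0,0],"fingers":0},{"delta_pos":[-12,2,0],"angular":[0,0,0],"fingers":0},{"delta_pos":[-17,2,0],"angular":[0,0,0],"fingers":0},{"delta_pos":[-21,2,0],"angular":[0,0,0],"fingers":0},{"delta_pos":[-25,3,0],"angular":[0,0,0],"fingers":0},{"delta_pos":[-29,4,0],"angular":[0,0,0],"fingers":0}]'
```

```text
time_s: 3.6
eef_pos: [597.2, 87.1, 91.3]
ee_rot: [0.0, 0.993, 0.12, 0.0]
force: [1.5, -0.4, 0.7]
grip_width: -0.0
grip_force: 0.8
```

Contact is at about 1.5 N, as expected. Continuing the swing.

```bash
python3 -m jog '[{"delta_pos":[-9,2,0],"angular":[0,0,0],"fingers":0},{"delta_pos":[-17,5,0],"angular":[0,0,0],"fingers":0},{"delta_pos":[-25,8,0],"angular":[0,0,0],"fingers":0},{"delta_pos":[-32,13,0],"angular":[0,0,0],"fingers":0},{"delta_pos":[-39,18,0],"angular":[0,0,0],"fingers":0},{"delta_pos":[-43,21,0],"angular":[0,0,0],"fingers":0},{"delta_pos":[-46,24,0],"angular":[0,0,0],"fingers":0}]'
python3 - <<'E'
from m import *
c=cap('top','v5.png');x,d,a,b=leg(c);print('leg',x,d,x+a*d,x+b*d,b-a)
s=cap('side')['pixels'][160:280,150:270];cv2.imwrite('pics/v5.png',cv2.resize(np.hstack([c['pixels'][130:250,150:270],s]),None,fx=3.3,fy=3.3))
E
```

```text
time_s: 4.47
eef_pos: [551.1, 111.2, 91.3]
ee_rot: [0.0, 0.993, 0.12, -0.0]
force: [1.4, -0.9, 0.4]
grip_width: 0.001
grip_force: 0.7Traceback (most recent call last):
  File "<stdin>", line 2, in <module>
  File "m.py", line 6, in leg
    vx,vy,x0,y0=cv2.fitLine(P.astype(np.float32),cv2.DIST_HUBER,0,.01,.01).ravel()
                ~~~~~~~~~~~^^^^^^^^^^^^^^^^^^^^^^^^^^^^^^^^^^^^^^^^^^^^^^^
cv2.error: OpenCV(4.12.0) /io/opencv/modules/imgproc/src/linefit.cpp:618: error: (-215:Assertion failed) npoints2 >= 0 || npoints3 >= 0 in function 'fitLine'
```

View pics/v5.png

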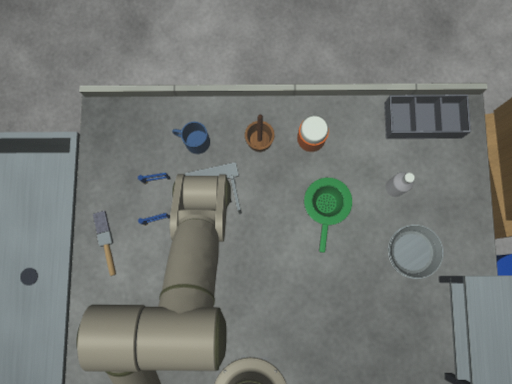

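```bash
python3 -m jog '[{"delta_pos":[-3,3,0],"angular":[0,0,0],"fingers":0},{"delta_pos":[-5,6,0],"angular":[0,0,0],"fingers":0},{"delta_pos":[-7,9,0],"angular":[0,0,0],"fingers":0},{"delta_pos":[-8,11,0],"angular":[0,0,0],"fingers":0}]'
```

```text
time_s: 5.03
eef_pos: [543.2, 122.2, 91.3]
ee_rot: [-0.0, 0.993, 0.12, -0.0]
force: [1.6, 0.0, 0.5]
grip_width: -0.001
grip_force: 0.7
```

```bash
python3 -m jog '[{"delta_pos":[-1,1,0],"angular":[0,0,0],"fingers":0},{"delta_pos":[-2,2,0],"angular":[0,0,0],"fingers":0},{"delta_pos":[-2,2,0],"angular":[0,0,0],"fingers":0}]'
```

```text
time_s: 5.4
eef_pos: [541.3, 124.1, 91.3]
ee_rot: [-0.0, 0.993, 0.12, -0.0]
force: [1.9, -0.1, 0.1]
grip_width: 0.003
grip_force: 0.5
```

```bash
python3 -m jog '[{"delta_pos":[0,2,0],"angular":[0,0,0],"fingers":0},{"delta_pos":[-1,4,0],"angular":[0,0,0],"fingers":0},{"delta_pos":[-1,4,0],"angular":[0,0,0],"fingers":0}]'
```

```text
time_s: 5.78
eef_pos: [540.2, 128.2, 91.2]
ee_rot: [-0.0, 0.993, 0.12, -0.0]
force: [0.5, -0.7, 0.4]
grip_width: 0.002
grip_force: 0.5
```

```bash
python3 -m jog '[{"delta_pos":[0,1,0],"angular":[0,0,0],"fingers":0},{"delta_pos":[-1,2,0],"angular":[0,0,0],"fingers":0},{"delta_pos":[-1,2,0],"angular":[0,0,0],"fingers":0}]'
```

```text
time_s: 6.15
eef_pos: [539.4, 130.2, 91.3]
ee_rot: [-0.0, 0.993, 0.12, 0.0]
force: [0.7, -1.0, -0.7]
grip_width: -0.001
grip_force: 0.5
```

```bash
python3 -m jog '[{"delta_pos":[0,1,0],"angular":[0,0,0],"fingers":0},{"delta_pos":[0,2,0],"angular":[0,0,0],"fingers":0},{"delta_pos":[0,2,0],"angular":[0,0,0],"fingers":0}]'
```

```text
time_s: 6.52
eef_pos: [539.2, 132.1, 91.3]
ee_rot: [-0.0, 0.993, 0.12, -0.0]
force: [-0.5, -1.1, -0.3]
grip_width: -0.003
grip_force: 0.6
```

```bash
python3 -m jog '[{"delta_pos":[0,1,0],"angular":[0,0,0],"fingers":0},{"delta_pos":[-1,2,0],"angular":[0,0,0],"fingers":0},{"delta_pos":[-1,2,0],"angular":[0,0,0],"fingers":0}]'
```

```text
time_s: 6.9
eef_pos: [538.4, 134.2, 91.3]
ee_rot: [-0.0, 0.993, 0.12, 0.0]
force: [0.7, -1.2, 0.1]
grip_width: 0.001
grip_force: 0.5
```

```bash
python3 -m jog '[{"delta_pos":[0,1,0],"angular":[0,0,0],"fingers":0},{"delta_pos":[0,1,0],"angular":[0,0,0],"fingers":0}]'
```

```text
time_s: 7.15
eef_pos: [538.3, 135.1, 91.3]
ee_rot: [0.0, 0.993, 0.12, -0.0]
force: [0.4, -0.7, 0.7]
grip_width: 0.004
grip_force: 0.6
```

```bash
python3 -m jog '[{"delta_pos":[0,1,0],"angular":[0,0,0],"fingers":0},{"delta_pos":[0,1,0],"angular":[0,0,0],"fingers":0}]'
```

```text
time_s: 7.4
eef_pos: [538.3, 136.1, 91.3]
ee_rot: [-0.0, 0.993, 0.12, -0.0]
force: [-1.1, -1.6, 0.4]
grip_width: -0.003
grip_force: 0.6
```

```bash
python3 -m jog '[{"delta_pos":[0,1,0],"angular":[0,0,0],"fingers":0},{"delta_pos":[0,2,0],"angular":[0,0,0],"fingers":0},{"delta_pos":[0,2,0],"angular":[0,0,0],"fingers":0}]'
```

```text
time_s: 7.78
eef_pos: [538.3, 138.1, 91.3]
ee_rot: [-0.0, 0.993, 0.12, -0.0]
force: [-0.3, -2.1, -0.2]
grip_width: 0.004
grip_force: 0.7
```

```bash
python3 -m jog '[{"delta_pos":[0,1,0],"angular":[0,0,0],"fingers":0},{"delta_pos":[0,1,0],"angular":[0,0,0],"fingers":0}]'
```

```text
time_s: 8.02
eef_pos: [538.3, 138.9, 91.3]
ee_rot: [0.0, 0.993, 0.12, -0.0]
force: [-1.4, -3.0, 1.1]
grip_width: 0.001
grip_force: 1.4
```

```bash
python3 -m jog '[{"delta_pos":[0,1,0],"angular":[0,0,0],"fingers":0},{"delta_pos":[0,1,0],"angular":[0,0,0],"fingers":0}]'
```

```text
time_s: 8.28
eef_pos: [538.3, 139.8, 91.3]
ee_rot: [0.0, 0.993, 0.12, -0.0]
force: [-1.7, -4.5, 1.4]
grip_width: 0.001
grip_force: 2.3
```

```bash
python3 -m jog '[{"delta_pos":[0,1,0],"angular":[0,0,0],"fingers":0},{"delta_pos":[0,1,0],"angular":[0,0,0],"fingers":0}]'
```

```text
time_s: 8.52
eef_pos: [538.3, 140.5, 91.4]
ee_rot: [0.001, 0.993, 0.12, -0.0]
force: [-1.8, -6.9, 2.3]
grip_width: 0.001
grip_force: 3.1
```

```bash
python3 -m jog '[{"delta_pos":[0,1,0],"angular":[0,0,0],"fingers":0},{"delta_pos":[0,1,0],"angular":[0,0,0],"fingers":0}]'
```

```text
time_s: 8.78
eef_pos: [538.3, 141.3, 91.4]
ee_rot: [0.001, 0.993, 0.12, -0.0]
force: [-2.0, -7.6, 3.6]
grip_width: -0.003
grip_force: 3.9
```

```bash
python3 -m jog '[{"delta_pos":[0,1,0],"angular":[0,0,0],"fingers":0},{"delta_pos":[0,1,0],"angular":[0,0,0],"fingers":0}]'
```

```text
time_s: 9.02
eef_pos: [538.2, 142.0, 91.5]
ee_rot: [0.001, 0.993, 0.12, -0.001]
force: [-3.4, -11.1, 3.7]
grip_width: 0.006
grip_force: 4.7
```

```bash
python3 -m jog '[{"delta_pos":[0,1,0],"angular":[0,0,0],"fingers":0},{"delta_pos":[0,1,0],"angular":[0,0,0],"fingers":0}]'
```

```text
time_s: 9.28
eef_pos: [538.2, 142.8, 91.5]
ee_rot: [0.001, 0.993, 0.12, -0.001]
force: [-3.8, -11.3, 5.2]
grip_width: -0.0
grip_force: 5.4
```

```bash
python3 -m jog '[{"delta_pos":[0,1,0],"angular":[0,0,0],"fingers":0},{"delta_pos":[0,1,0],"angular":[0,0,0],"fingers":0}]'
```

```text
time_s: 9.52
eef_pos: [538.1, 143.7, 91.5]
ee_rot: [0.001, 0.993, 0.12, -0.001]
force: [-4.5, -12.2, 5.4]
grip_width: 0.002
grip_force: 5.7
```

```bash
python3 -m jog '[{"delta_pos":[-0.5,1,0],"angular":[0,0,0],"fingers":0},{"delta_pos":[-0.5,1,0],"angular":[0,0,0],"fingers":0}]'
```

```text
time_s: 9.78
eef_pos: [537.8, 144.7, 91.5]
ee_rot: [0.001, 0.993, 0.12, -0.0]
force: [-3.6, -11.7, 3.6]
grip_width: 0.006
grip_force: 5.7
```

```bash
python3 -m jog '[{"delta_pos":[-0.5,1,0],"angular":[0,0,0],"fingers":0},{"delta_pos":[-0.5,1,0],"angular":[0,0,0],"fingers":0}]'
```

```text
time_s: 10.02
eef_pos: [537.5, 145.7, 91.4]
ee_rot: [0.001, 0.993, 0.12, -0.0]
force: [-1.9, -12.1, 2.2]
grip_width: -0.004
grip_force: 5.7
```

```bash
python3 -m jog '[{"delta_pos":[-0.5,1,0],"angular":[0,0,0],"fingers":0},{"delta_pos":[-0.5,1,0],"angular":[0,0,0],"fingers":0}]'
```

```text
time_s: 10.28
eef_pos: [537.1, 146.7, 91.4]
ee_rot: [0.001, 0.993, 0.12, -0.0]
force: [-1.2, -11.4, 1.5]
grip_width: 0.0
grip_force: 5.6
```

```bash
python3 -m jog '[{"delta_pos":[-0.2,1,0],"angular":[0,0,0],"fingers":0},{"delta_pos":[-0.2,1,0],"angular":[0,0,0],"fingers":0}]'
```

```text
time_s: 10.52
eef_pos: [536.9, 147.8, 91.4]
ee_rot: [0.001, 0.993, 0.12, -0.0]
force: [-1.8, -11.3, 1.0]
grip_width: -0.001
grip_force: 5.7
```

```bash
python3 -m jog '[{"delta_pos":[-0.2,1,0],"angular":[0,0,0],"fingers":0},{"delta_pos":[-0.2,1,0],"angular":[0,0,0],"fingers":0}]'
```

```text
time_s: 10.78
eef_pos: [536.7, 148.7, 91.4]
ee_rot: [0.001, 0.993, 0.12, 0.0]
force: [-0.8, -11.7, 0.7]
grip_width: -0.001
grip_force: 5.7
```

```bash
python3 -m jog '[{"delta_pos":[-0.2,1,0],"angular":[0,0,0],"fingers":0},{"delta_pos":[-0.2,1,0],"angular":[0,0,0],"fingers":0}]'
```

```text
time_s: 11.02
eef_pos: [536.5, 149.8, 91.3]
ee_rot: [0.001, 0.993, 0.12, -0.0]
force: [-0.1, -10.6, 0.5]
grip_width: -0.002
grip_force: 5.7
```

```bash
python3 -m jog '[{"delta_pos":[-0.2,1,0],"angular":[0,0,0],"fingers":0},{"delta_pos":[-0.2,1,0],"angular":[0,0,0],"fingers":0}]'
```

```text
time_s: 11.28
eef_pos: [536.3, 150.7, 91.3]
ee_rot: [0.001, 0.993, 0.12, -0.0]
force: [-0.4, -11.8, 1.1]
grip_width: 0.003
grip_force: 5.7
```

```bash
python3 -m jog '[{"delta_pos":[-0.1,1,0],"angular":[0,0,0],"fingers":0},{"delta_pos":[-0.1,1,0],"angular":[0,0,0],"fingers":0}]'
```

```text
time_s: 11.52
eef_pos: [536.2, 151.7, 91.3]
ee_rot: [0.001, 0.993, 0.12, -0.0]
force: [-0.8, -11.4, 1.1]
grip_width: 0.002
grip_force: 5.7
```

Still in the catch at a steady ~11.5 N; now smaller steps towards the stop.

```bash
python3 -m jog '[{"delta_pos":[0,1,0],"angular":[0,0,0],"fingers":0},{"delta_pos":[0,1,0],"angular":[0,0,0],"fingers":0}]'
```

```text
time_s: 11.78
eef_pos: [536.1, 152.7, 91.3]
ee_rot: [0.001, 0.993, 0.12, -0.0]
force: [-1.5, -12.2, 1.3]
grip_width: -0.0
grip_force: 5.9
```

```bash
python3 -m jog '[{"delta_pos":[-0.1,1,0],"angular":[0,0,0],"fingers":0},{"delta_pos":[-0.1,1,0],"angular":[0,0,0],"fingers":0}]'
```

```text
time_s: 12.02
eef_pos: [536.1, 153.5, 91.3]
ee_rot: [0.001, 0.993, 0.12, -0.0]
force: [-1.8, -13.5, 2.2]
grip_width: -0.001
grip_force: 6.5
```

```bash
python3 -m jog '[{"delta_pos":[-0.1,1,0],"angular":[0,0,0],"fingers":0},{"delta_pos":[-0.1,1,0],"angular":[0,0,0],"fingers":0}]'
```

```text
time_s: 12.28
eef_pos: [536.0, 154.3, 91.3]
ee_rot: [0.002, 0.993, 0.12, -0.0]
force: [-0.5, -14.4, 1.2]
grip_width: -0.002
grip_force: 7.2
```

```bash
python3 -m jog '[{"delta_pos":[0,1,0],"angular":[0,0,0],"fingers":0},{"delta_pos":[0,1,0],"angular":[0,0,0],"fingers":0}]'
```

```text
time_s: 12.52
eef_pos: [536.0, 155.1, 91.3]
ee_rot: [0.002, 0.993, 0.12, -0.0]
force: [-2.0, -15.5, 1.5]
grip_width: -0.005
grip_force: 7.8
```

The force is rising linearly again (grip force 5.7 → 7.8), so the leg is at the hard stop. Backing off and lifting clear.

```bash
python3 -m jog '[{"delta_pos":[0,-15,0],"angular":[0,0,0],"fingers":0},{"delta_pos":[0,-35,0],"angular":[0,0,0],"fingers":0},{"delta_pos":[0,-40,50],"angular":[0,0,0],"fingers":0},{"delta_pos":[-20,-100,90],"angular":[0,0,-0.15],"fingers":0},{"delta_pos":[-40,-160,90],"angular":[0,0,-0.3],"fingers":0.5},{"delta_pos":[-60,-220,90],"angular":[0,0,-0.39],"fingers":0.7},{"delta_pos":[-70,-280,90],"angular":[0,0,-0.39],"fingers":0.7},{"delta_pos":[-70,-280,90],"angular":[0,0,-0.39],"fingers":0.7},{"delta_pos":[-70,-280,90],"angular":[0,0,-0.39],"fingers":0.7}]' 80
python3 - <<'E'
from m import *
c=cap('top');s=cap('side')
x,d,a,b=leg(c);print('leg',x,d,x+a*d,x+b*d,b-a)
cv2.imwrite('pics/v6.png',cv2.resize(np.hstack([c['pixels'][130:250,170:290],s['pixels'][160:280,150:270]]),None,fx=3.3,fy=3.3,interpolation=cv2.INTER_CUBIC))
print(sieve(c))
E
```

```text
time_s: 13.65
eef_pos: [465.6, -123.2, 181.3]
ee_rot: [-0.0, 0.997, -0.076, 0.0]
force: [0.2, -0.1, -0.6]
grip_width: 0.7
grip_force: 0.0
leg [563.4836  166.99492] [0.99551666 0.09458625] [513.86995663 162.28101828] [623.6979802 172.7160224] 110.32263770591291m.py:17: RuntimeWarning: Mean of empty slice.
  a=Q.mean(0)-C
  ret = um.true_divide(
Traceback (most recent call last):
  File "m.py", line 18, in sieve
    return C,r,np.arctan2(a[1],a[0]),np.linalg.norm(Q-C,axis=1).max()
                                     ~~~~~~~~~~~~~~~~~~~~~~~~~~~~~~^^
ValueError: zero-size array to reduction operation maximum which has no identity
```

View pics/v6.png

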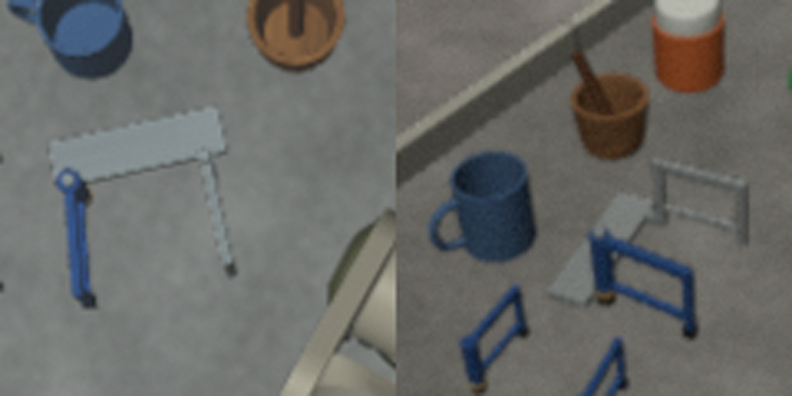

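The leg is at crop (66,180)–(78,298), splayed about 0.1 rad outward from the steel arm at (206,155)–(231,268). Nothing else has moved. Now the gap centre.

Run:
```python
from h import *
c=cap('top');s=cap('side')
T=lambda x,y,z:np.round(onz(c,x/3.3+170,y/3.3+130,z)[:2],1)
S=lambda x,y,z:np.round(onz(s,(x-396)/3.3+150,y/3.3+160,z)[:2],1)
for nm,t,q,z in [('hinge',(67,180),(599,236),98),('legend',(77,292),(690,270),92),('sroot',(206,157),(656,163),92),('send',(230,262),(744,183),92)]:print(nm,T(*t,z),S(*q,z))
hsv=cv2.cvtColor(c['pixels'],cv2.COLOR_BGR2HSV)
# sub-pixel rail edges: bright blue columns & steel columns at some rows
for v in (192,196,200,204,208,212): print(v,hsv[v,186:200,2].tolist(),hsv[v,186:200,1].tolist(),c['pixels'][v,230:244].min(1).tolist())
```

```text
hinge [615.1 174.7] [608.7 182.6]
legend [515.4 164.7] [512.3 165.4]
sroot [636.7  51.1] [634.6  59.4]
send [541.6  29.3] [540.3  33.9]
192 [123, 123, 125, 124, 131, 134, 106, 104, 147, 110, 82, 112, 122, 123] [8, 10, 8, 53, 128, 158, 142, 142, 160, 118, 6, 5, 6, 8] [127, 126, 128, 132, 129, 129, 113, 122, 129, 128, 128, 129, 130, 128]
196 [126, 128, 128, 119, 129, 135, 131, 104, 124, 103, 109, 123, 124, 124] [6, 8, 8, 24, 111, 153, 154, 142, 148, 94, 9, 8, 8, 6] [129, 130, 132, 130, 136, 131, 132, 115, 122, 130, 130, 132, 132, 131]
200 [126, 126, 126, 126, 144, 141, 139, 102, 118, 113, 115, 123, 122, 124] [8, 8, 6, 8, 99, 152, 154, 140, 147, 133, 24, 8, 6, 6] [131, 131, 131, 132, 132, 133, 131, 134, 109, 117, 125, 125, 124, 125]
204 [127, 127, 126, 125, 126, 131, 133, 102, 114, 141, 121, 117, 124, 124] [8, 8, 4, 8, 65, 138, 151, 138, 145, 157, 78, 9, 6, 8] [127, 127, 128, 128, 129, 117, 128, 132, 132, 105, 111, 121, 122, 120]
208 [127, 125, 125, 124, 115, 126, 133, 128, 104, 121, 103, 109, 122, 123] [6, 8, 6, 6, 29, 119, 155, 153, 140, 145, 89, 9, 6, 8] [127, 128, 126, 127, 125, 123, 113, 123, 129, 131, 107, 112, 123, 120]
212 [125, 125, 125, 125, 126, 135, 137, 134, 98, 116, 107, 112, 124, 125] [8, 8, 8, 6, 8, 94, 151, 158, 133, 147, 126, 20, 8, 6] [128, 125, 126, 127, 127, 123, 121, 121, 96, 67, 60, 80, 116, 124]
```

```bash
python3 -m jog '[{"delta_pos":[0,-50,0],"angular":[0,0,0],"fingers":0.7},{"delta_pos":[0,-94,0],"angular":[0,0,0],"fingers":0.7},{"delta_pos":[0,-94,-40],"angular":[0,0,0],"fingers":0.7},{"delta_pos":[0,-94,-80],"angular":[0,0,0],"fingers":0.7},{"delta_pos":[0,-94,-80],"angular":[0,0,0],"fingers":0.7}]' 80
python3 - <<'E'
from h import *
c=cap('top');s=cap('side');e=ctrl.sense()['eef_pos'];print(e)
g=lambda im:cv2.inRange(cv2.cvtColor(im,cv2.COLOR_BGR2HSV),(45,80,30),(85,255,255))
m=g(s['pixels']);ys,xs=np.nonzero(m);C=proj(s,[572,-234,50]);G=proj(s,[465,-218,50])
im=s['pixels'].copy()
for p in (C,G,proj(s,[e[0],e[1],50])): cv2.circle(im,tuple(int(round(v)) for v in p),1,(0,0,255),-1)
for a in np.arange(0,6.28,.1): 
    p=proj(s,[572+73*np.cos(a),-234+73*np.sin(a),50]);cv2.circle(im,tuple(int(round(v)) for v in p),0,(255,0,255),-1)
cv2.imwrite('pics/v7.png',cv2.resize(im[130:230,250:370],None,fx=5,fy=5,interpolation=cv2.INTER_NEAREST))
E
```

```text
time_s: 14.48
eef_pos: [465.0, -215.3, 99.4]
ee_rot: [-0.002, 0.997, -0.074, -0.002]
force: [-0.3, 0.3, 0.1]
grip_width: 0.7
grip_force: 0.0
[ 466.5009053  -216.69066288  102.48773855]
```

View pics/v7.png

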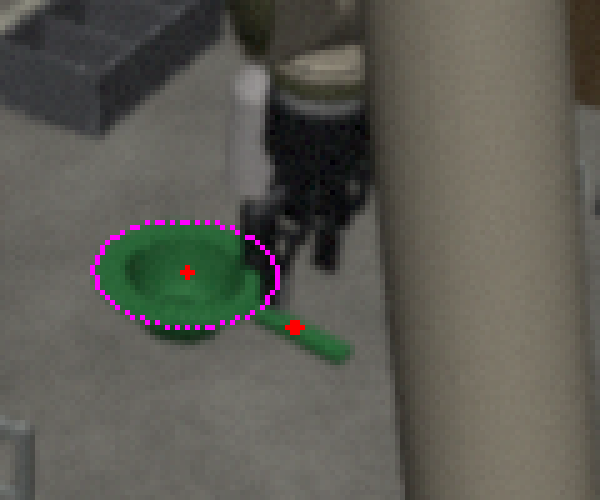

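The projected rim circle fits the sieve and the grip dot lies on the handle (295,327). Descending and gripping.

```bash
python3 -m jog '[{"delta_pos":[0,0,-30],"angular":[0,0,0],"fingers":0.7},{"delta_pos":[0,0,-57],"angular":[0,0,0],"fingers":0.7},{"delta_pos":[0,0,-57],"angular":[0,0,0],"fingers":0.7},{"delta_pos":[0,0,-57],"angular":[0,0,0],"fingers":0.4},{"delta_pos":[0,0,-57],"angular":[0,0,0],"fingers":0.1},{"delta_pos":[0,0,-57],"angular":[0,0,0],"fingers":0},{"delta_pos":[0,0,-57],"angular":[0,0,0],"fingers":0},{"delta_pos":[0,0,-57],"angular":[0,0,0],"fingers":0},{"delta_pos":[0,0,-57],"angular":[0,0,0],"fingers":0}]' 80
```

```text
time_s: 15.7
eef_pos: [465.9, -217.1, 44.6]
ee_rot: [0.0, 0.997, -0.075, 0.0]
force: [-1.7, 0.1, 5.1]
grip_width: 0.193
grip_force: 79.0
```

```bash
python3 -m jog '[{"delta_pos":[0,0,10],"angular":[0,0,0],"fingers":0},{"delta_pos":[0,0,40],"angular":[0,0,0],"fingers":0},{"delta_pos":[0,0,80],"angular":[0,0,0],"fingers":0},{"delta_pos":[0,20,120],"angular":[0,0,0.05],"fingers":0},{"delta_pos":[0,60,120],"angular":[0,0,0.1],"fingers":0},{"delta_pos":[0,105,120],"angular":[0,0,0.2],"fingers":0},{"delta_pos":[2,150,120],"angular":[0,0,0.3],"fingers":0},{"delta_pos":[4,195,120],"angular":[0,0,0.3],"fingers":0},{"delta_pos":[4,240,120],"angular":[0,0,0.3],"fingers":0},{"delta_pos":[4,280,120],"angular":[0,0,0.3],"fingers":0}]'
```

```text
time_s: 16.95
eef_pos: [469.2, 64.7, 164.5]
ee_rot: [-0.0, 0.997, 0.075, -0.0]
force: [0.6, -0.5, -1.9]
grip_width: 0.191
grip_force: 78.1
```

```bash
python3 -m jog '[{"delta_pos":[0,15,0],"angular":[0,0,0],"fingers":0},{"delta_pos":[0,26,0],"angular":[0,0,0],"fingers":0},{"delta_pos":[0,26,0],"angular":[0,0,0],"fingers":0},{"delta_pos":[0,26,0],"angular":[0,0,0],"fingers":0},{"delta_pos":[0,26,0],"angular":[0,0,0],"fingers":0}]'
python3 - <<'E'
from m import *
c=cap('top');s=cap('side');e=ctrl.sense();print(e['eef_pos'],e['ee_rot'],e['force'])
z=e['eef_pos'][2]+6.4
hsv=cv2.cvtColor(s['pixels'],cv2.COLOR_BGR2HSV);print(z)
a0=3.29;C=e['eef_pos'][:2]-107.4*np.array([np.cos(a0),np.sin(a0)]);print('C pred',C)
im=np.vstack([s['pixels'][120:300,130:330]]);im2=c['pixels'][130:270,160:300].copy();im=s['pixels'].copy()
for a in np.arange(0,6.28,.1):
    for i,cc in ((im,s),):
        p=proj(cc,[C[0]+73*np.cos(a),C[1]+73*np.sin(a),z]);cv2.circle(i,tuple(int(round(v)) for v in p),0,(255,0,255),-1)
for X in ([637,51.2,92],[541,30.5,92],[615,174.3,92],[515.4,164.7,92]):
    cv2.circle(im,tuple(int(round(v)) for v in proj(s,X)),1,(0,0,255),-1)
cv2.imwrite('pics/v8.png',np.hstack([cv2.resize(im[140:260,170:290],None,fx=4,fy=4,interpolation=cv2.INTER_NEAREST),cv2.resize(im2,(320,320)).repeat(1,0)[:480] if 0 else cv2.copyMakeBorder(cv2.resize(im2,(320,320)),0,160,0,0,0)]))
E
```

```text
time_s: 17.58
eef_pos: [469.8, 88.4, 164.3]
ee_rot: [0.0, 0.997, 0.074, -0.0]
force: [0.1, -0.4, -1.1]
grip_width: 0.194
grip_force: 78.2
[469.78784948  88.59357609 164.26951443] [ 6.42506650e-06  9.97224614e-01  7.44517764e-02 -5.29709496e-05] [-0.600139   -0.23570942 -1.69108623]
170.6695144319119
C pred [576.00729009 104.47408096]
```

View pics/v8.png

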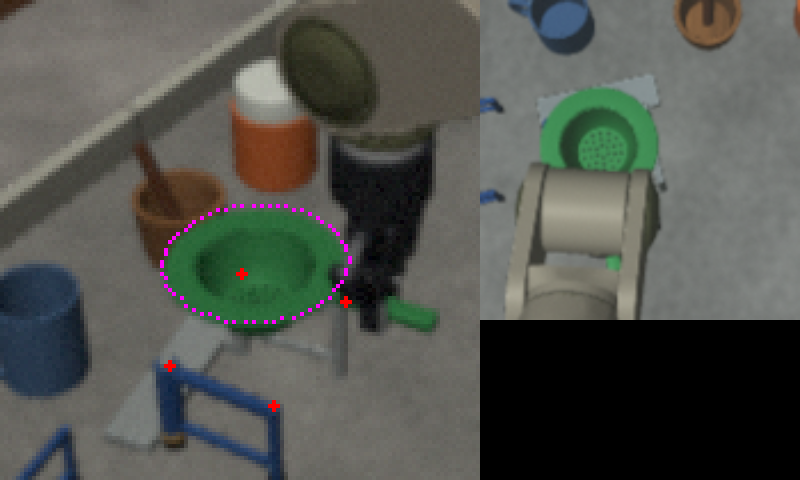

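The held sieve is level and matches the predicted circle, centred over the gap between leg and arm. Lowering.

```bash
python3 -m jog '[{"delta_pos":[0,0,-15],"angular":[0,0,0],"fingers":0},{"delta_pos":[0,0,-30],"angular":[0,0,0],"fingers":0},{"delta_pos":[0,0,-45],"angular":[0,0,0],"fingers":0},{"delta_pos":[0,0,-58],"angular":[0,0,0],"fingers":0},{"delta_pos":[0,0,-66],"angular":[0,0,0],"fingers":0},{"delta_pos":[0,0,-68],"angular":[0,0,0],"fingers":0},{"delta_pos":[0,0,-68],"angular":[0,0,0],"fingers":0}]'
```

```text
time_s: 18.55
eef_pos: [469.9, 89.0, 96.5]
ee_rot: [0.0, 0.997, 0.075, 0.0]
force: [1.4, -0.3, -1.8]
grip_width: 0.191
grip_force: 78.2
```

```bash
python3 -m jog '[{"delta_pos":[0,0,-1],"angular":[0,0,0],"fingers":0},{"delta_pos":[0,0,-2],"angular":[0,0,0],"fingers":0},{"delta_pos":[0,0,-3],"angular":[0,0,0],"fingers":0},{"delta_pos":[0,0,-3],"angular":[0,0,0],"fingers":0}]'
```

```text
time_s: 19.05
eef_pos: [469.8, 89.0, 93.3]
ee_rot: [0.0, 0.997, 0.075, 0.0]
force: [0.2, -0.3, -0.9]
grip_width: 0.191
grip_force: 78.3
```

```bash
python3 -m jog '[{"delta_pos":[0,0,-0.5],"angular":[0,0,0],"fingers":0},{"delta_pos":[0,0,-1],"angular":[0,0,0],"fingers":0},{"delta_pos":[0,0,-1],"angular":[0,0,0],"fingers":0}]'
```

```text
time_s: 19.42
eef_pos: [469.8, 89.0, 92.4]
ee_rot: [0.0, 0.997, 0.075, 0.0]
force: [-0.7, 0.5, 1.8]
grip_width: 0.191
grip_force: 78.6
```

```bash
python3 -m jog '[{"delta_pos":[0,0,-0.5],"angular":[0,0,0],"fingers":0},{"delta_pos":[0,0,-0.5],"angular":[0,0,0],"fingers":0}]'
python3 - <<'E'
from h import *
c=cap('top');s=cap('side');im2=c['pixels'][150:250,170:270]
cv2.imwrite('pics/v9.png',np.hstack([cv2.resize(s['pixels'][160:260,180:280],(400,400),interpolation=cv2.INTER_CUBIC),cv2.resize(im2,(400,400),interpolation=cv2.INTER_CUBIC)]))
E
```

```text
time_s: 19.68
eef_pos: [469.8, 89.0, 91.9]
ee_rot: [0.0, 0.997, 0.075, 0.0]
force: [-2.2, -0.1, 2.7]
grip_width: 0.196
grip_force: 78.8
```

View pics/v9.png

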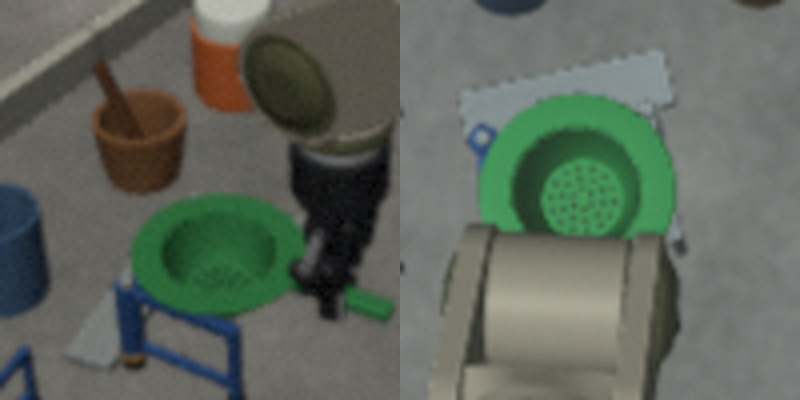

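The rim overlies both supports, but it's nearly touching the hinge post (98 mm high). I'll lift slightly, shift 5 mm outward and lower again.

```bash
python3 -m jog '[{"delta_pos":[0,0,2],"angular":[0,0,0],"fingers":0},{"delta_pos":[0,0,4],"angular":[0,0,0],"fingers":0},{"delta_pos":[-3,0,4],"angular":[0,0,0],"fingers":0},{"delta_pos":[-5,-1,4],"angular":[0,0,0],"fingers":0},{"delta_pos":[-5,-1,2],"angular":[0,0,0],"fingers":0},{"delta_pos":[-5,-1,0.5],"angular":[0,0,0],"fingers":0},{"delta_pos":[-5,-1,0],"angular":[0,0,0],"fingers":0},{"delta_pos":[-5,-1,-0.3],"angular":[0,0,0],"fingers":0},{"delta_pos":[-5,-1,-0.3],"angular":[0,0,0],"fingers":0}]'
```

```text
time_s: 20.9
eef_pos: [464.8, 88.1, 91.6]
ee_rot: [0.0, 0.997, 0.075, 0.0]
force: [-3.4, 0.8, 5.0]
grip_width: 0.194
grip_force: 78.9
```

```bash
python3 -m jog '[{"delta_pos":[0,0,0],"angular":[0,0,0],"fingers":0.22},{"delta_pos":[0,0,0],"angular":[0,0,0],"fingers":0.27},{"delta_pos":[0,0,0],"angular":[0,0,0],"fingers":0.35},{"delta_pos":[0,0,0],"angular":[0,0,0],"fingers":0.5},{"delta_pos":[0,0,0],"angular":[0,0,0],"fingers":0.6},{"delta_pos":[0,0,15],"angular":[0,0,0],"fingers":0.6},{"delta_pos":[0,0,50],"angular":[0,0,0],"fingers":0.6},{"delta_pos":[0,0,100],"angular":[0,0,0],"fingers":0.6},{"delta_pos":[-60,-60,140],"angular":[0,0,0],"fingers":0.6},{"delta_pos":[-90,-120,140],"angular":[0,0,0],"fingers":0.6}]' 20; python3 -m jog '[{"delta_pos":[0,-60,0],"angular":[0,0,0],"fingers":0.6},{"delta_pos":[0,-120,0],"angular":[0,0,0],"fingers":0.6},{"delta_pos":[0,-150,0],"angular":[0,0,0],"fingers":0.6},{"delta_pos":[0,-150,0],"angular":[0,0,0],"fingers":0.6},{"delta_pos":[0,-150,0],"angular":[0,0,0],"fingers":0.6}]'
python3 - <<'E'
from m import *
c=cap('top');s=cap('side');S=sieve(c,97);print(S)
for a in np.arange(0,6.28,.15):
    p=proj(s,[S[0][0]+73*np.cos(a),S[0][1]+73*np.sin(a),97]);cv2.circle(s['pixels'],tuple(int(round(v)) for v in p),0,(255,0,255),-1)
cv2.imwrite('pics/v10.png',np.hstack([cv2.resize(s['pixels'][150:270,170:290],(400,400),interpolation=cv2.INTER_CUBIC),cv2.resize(c['pixels'][125:265,140:280],(400,400),interpolation=cv2.INTER_CUBIC)]))
E
```

```text
time_s: 22.15
eef_pos: [391.3, -4.9, 229.3]
ee_rot: [0.001, 0.997, 0.076, 0.002]
force: [0.4, -1.0, 0.3]
grip_width: 0.6
grip_force: 0.0
time_s: 22.78
eef_pos: [391.9, -153.7, 227.4]
ee_rot: [0.0, 0.997, 0.075, 0.0]
force: [-0.5, -0.4, -0.8]
grip_width: 0.6
grip_force: 0.0
(array([571.27923584, 104.42642212]), 73.15796661376953, np.float64(-2.997975812864272), np.float64(153.43665204209603))
```

View pics/v10.png

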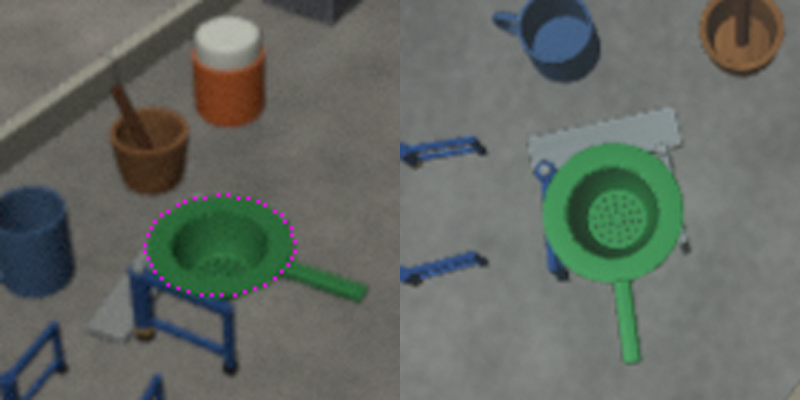

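The sieve hangs level: the circle drawn at z = 97 fits the rim. It rests on both arm and leg, clear of the hinge post, and nothing else has moved. Handing in.

```bash
python3 -c "
from rig import ctrl
print(ctrl.finish_job())"
```

```text
the job is handed in; nothing more can be done
None
```

The job is handed in at about 23 s: the blue leg is fully home against its stop (pushed with at most about 16 N), the sieve hangs level on both the steel arm and the leg, and nothing else was touched.

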